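Gauge the disc gap of a nut mill

ROBOT

A 6-joint arm with a two-finger parallel gripper is mounted at the origin on the work surface. World frame = base frame: x ahead of the robot, y to its left, z up, the work surface at z = 0. Lengths are in mm, angles in rad, forces in N, time in s.
With the tool pointing down it reaches from about 350 to 725 mm from the base axis. Payload 6 kg.
Tool frame: the origin (TCP) lies at the very end of the fingers, on their centre line; the grasp point (between the pads) lies 19 mm behind it; z points along the fingers, y is the line along which they close (so a half turn about z gives the same grasp; the last joint's range is limited). The gripper opens to 85 mm and grips with 20 to 120 N. Pads are 22 mm wide; open, the fingers measure 114 mm over their backs; the gripper's body (76 mm by 85 mm) begins 54 mm behind the grasp point. The pads swing forward as they close: fully open they stand 13 mm farther back than shut.
Start: joints at [1.656, 0.04, 0.085, 0, -1.615, -0.334], TCP at [147.719, 581.509, 231.261] pointing down, gripper open.
Joint ranges: [-2.56, 2.56], [-1.29, 2.01], [-1.08, 1.49], [-3.29, 1.98], [-2.81, -0.18], [-2.99, 2.99]. Speed limits (rad/s): [2.57, 2.57, 3.01, 3.14, 3.14, 3.14].

INTERFACE

Orientations are given as a 3x3 rotation matrix whose columns are the frame's x, y, z axes.
In Python, from workcell import ctrl gives the robot as it stands.
- The arm moves only by the tool arm_command, never from a script. Its arguments are lists of equal length, an entry for each row: "slide": the shift along the tool's x, y, z in mm, a list of three; "roll": the turn about the tool's z in units of 6 degrees (1.0 is 6 degrees). A call has 1 to 12 rows; each row shifts and turns the commanded pose from where the row before left it, along the tool's axes as they then stand; what a row does not reach is not made up. A row lasts 1/10 s, in which the tool goes at most 50 mm and 8.59 degrees, less where a joint would pass 70% of its speed; a pose out of reach is approached as far as the arm can. A call with a gripper value outside its range is refused whole. "fingers" is the finger opening in mm, from 0 to 85.4, set as the call begins (left out, the last holds). The fingers move at their own pace and stop on an object; "squeeze" is the grip in N (left out, the last holds). Time passes only in rows, so rows that do not move let the fingers close. It gives the time, the measured TCP pose, the force, the opening and the grip force at its end, in the units of the state.
- ctrl.state(): the state, without advancing time (a new reading comes with each control period).
- ctrl.grab_frame(name): name is "scene" or "side" or "wrist"; returns a dict with "img" (420x560x3 uint8, blue, green, red), "camera_matrix" (3x3 intrinsics, pixels), "R" (3x3) and "t" (3): a world point X has camera coordinates R X + t; the wrist camera has in their place "mount" (4x4, takes a point from camera to tool coordinates, whose origin is the TCP and whose axes are the flange's). Camera axes: x right, y down, z forward; pixel columns grow to the right and rows downward; lengths in mm; the calibration is good to about 2 mm. A picture is of the moment at which its call begins: read the wrist's pose just before it. There is no depth.
- ctrl.hand_in(): hands the job in; it is judged then, once.
The state is a dict: "time_s": time; "qpos": joint angles; "joint_vel": joint speeds; "joint_efforts": joint torques, N m; "ee_pos": TCP position; "ee_rot": TCP orientation; "force": force on the tool from outside, world axes, zero at the start; "wrist_torque": the same for the moment, N m; "gripper_width": opening from 0.0 (shut) to 1.0 (fully open); "gripper_force": force on a finger pad.
Only numpy, scipy, OpenCV 4.12 (cv2) and the standard library are available. Lean on these libraries where they do the work, as an engineer would, in place of code of your own. Each camera call takes 0.05 s, during which the arm holds its last target. There are 200 camera calls.

TASK

The nut mill has new grinding discs. Swing its toggle lever fully down, so that the sliding head runs home and is clamped, then take the taper gauge from its wooden block, lower its blade upright between the rims of the two discs at the top, and slide it in gently until it drags snugly on both of them (about half a kilo of push, not jammed). Finish while holding the gauge still at that depth for the reading; leave the jars, the hopper and the tamper where they are.

Things in the scene. Friction and masses are not known exactly. Their poses are not given: they have to be found in the camera images.
- clamp (a joint): the mill's toggle lever, in rad: 0 = open (handle leaning 24 deg past upright over the head), 1.745 = dead centre, 1.85 = fully down on its stop (handle 8 deg above level, away from the motor). A link joins it to the head, which slides 43 mm home as the lever comes down and is locked past dead centre. It stays where it is left; 2 to 3 N at the grip move it.
- clamp_grip (a point): centre of the black T-grip at the lever's end, 118 mm from the pivot: a bar 34 mm long and 24 mm in diameter, level, along the x axis of mill (parallel to the pivot), with flat ends; free all round
- lever_pivot (a point): the lever's pivot, 130 mm above the table, on the mill. The pivot runs along the x axis of mill; the grip moves in the mill's y-z plane, from (y +48, z +108) mm off the pivot when open to (y -117, z +16) mm when down.
- gap_mouth (a point): fixed on the mill, axes as the mill's: middle of the gap between the discs at the top of their rims (189 mm above the table) when the head is clamped; they face each other along y. Clamped, the gap is 2.0 to 3.3 mm wide, different each time, its middle within 0.3 mm of this point; 2.5 mm chamfers lead the blade in. With the head open the gap is 43 mm wider.
- mill: cream disc mill with a horizontal shaft, hopper taken off so that the discs lie open at the top; fixed. Origin on the table under the gap; y along the shaft: at +y the motor housing (190 mm wide, from y 60 to 355 mm, 245 mm high), at -y the sliding head on two guide rods, then the lever. x is level, along the disc faces.
- head: the sliding head: a cream round carrier 144 mm in diameter (27 mm thick with its disc; top 202 mm above the table, from 11 mm behind the face) that carries the second steel disc, 120 mm in diameter, 11 mm thick; origin at the centre of that disc's grinding face, 130 mm above the table, which looks to the mill's +y
- rotor: the steel disc on the motor shaft, 120 mm in diameter, 11 mm thick; origin at the centre of its grinding face, which looks to the mill's -y; fixed. Once the gauge's blade touches both discs, its drag rises by about 2 N for each mm that it goes deeper.
- gauge: taper gauge, 70 g, standing upright in a slot of the block. Origin at the blade's tip, z up along the blade, y through its thickness. Steel blade 60 mm long, 14 mm wide (x), tapering evenly from 1 mm thick at the tip to 5 mm at the root, with cross marks; above it (z 60 to 112 mm) a flat black handle 22 mm wide (x), 12 mm thick (y), 52 mm high.
- block: wooden tool block 110 x 75 x 70 mm, fixed, origin under its centre; the gauge stands in the slot (16 x 7 mm, along the block's x) at x -22 mm, its handle resting on the block's top; two hex keys stand at x +35 mm, 95 mm high
- hopper: bystander: clear hopper lifted off the mill, stood on its wide rim, 156 x 156 x 130 mm, loose
- jar: bystander: full jar with a steel lid, 72 mm in diameter, 92 mm high, loose
- jar_empty: bystander: empty glass jar, 72 mm in diameter, 82 mm high, loose
- tamper: bystander: flat wooden stick 240 x 30 x 22 mm lying down, loose

How it is judged (in metres and radians):
On the way, in this order (a step that is already met when the one before it is completed fails the run):
1. the lever is fully down and the head clamped, with the gauge still out of the gap (value of joint clamp above 1.75 rad and distance between gauge and gap_mouth above 0.06 m), for 0.2 s.
2. the blade has entered between the discs from above, the head still clamped (value of joint clamp above 1.75 rad and z of gauge in the frame of gap_mouth between -0.05 and -0.005 m and x of gauge in the frame of gap_mouth between -0.015 and 0.015 m and y of gauge in the frame of gap_mouth between -0.004 and 0.004 m), for 0.1 s.
At the end, for the whole second after the job is handed in: Lever past 1.75 rad; gauge upright and square to the discs (0.12 rad), tip 12 to 55 mm below the rims, within 15 mm of their top and 4 mm of mid-gap, pressing 0.6 to 20 N on each disc, still (under 10 mm/s), held by the fingers (over 3 N); bystanders within 30 mm of where they stood (value of joint clamp above 1.75 rad and z of gauge in the frame of gap_mouth between -0.055 and -0.012 m and x of gauge in the frame of gap_mouth between -0.015 and 0.015 m and y of gauge in the frame of gap_mouth between -0.004 and 0.004 m and angle between gauge's own z axis and vertical below 0.12 rad and angle between the y axis of gauge and the y axis of mill, either way round below 0.12 rad and contact force between gauge and head between 0.6 and 20 N and contact force between gauge and rotor between 0.6 and 20 N and contact force between the fingers and gauge above 3 N and linear speed of gauge below 0.01 m/s and distance of each of hopper, jar, jar_empty, tamper from where it was at the start of the episode below 0.03 m); the arm keeps its last pose, push and grip.
It fails at once if the gauge is jammed into the gap (over 30 N on a disc) (contact force between gauge and head above 30 N or contact force between gauge and rotor above 30 N).
It fails at once if a bystander is pushed aside or knocked over (distance of any of hopper, jar, jar_empty, tamper from where it was at the start of the episode above 0.03 m).
It also fails if it takes over 72 s, if anything falls off the work surface, if the arm or the gripper's body presses on something with over 40 N, if the wrist force passes 120 N, or if a joint passes its speed limit or range.

## Working session

There is one attempt and no reset: what is moved stays moved. The work goes in short steps, Python scripts to look and compute and a tool call to move; the robot and the scene stay as the last step left them, time stands still between calls to the robot, and variables do not carry over. Pictures are saved under pics/ and viewed, at most 10 in all, crops included, and the job is handed in when it is done.

Besides the shell and the picture viewer there is one more tool, called in YAML: its name, and indented under it one key for each argument. arm_command: Moves the arm, as the interface text tells. Its arguments: {"type":"object","properties":{"slide":{"type":"array"},"roll":{"type":"array"},"fingers":{"type":"number"},"squeeze":{"type":"number"}},"required":["slide","roll"]}

```bash
mkdir -p pics
cat > h.py <<'E'
import numpy as np, cv2
from workcell import ctrl
def save(n,f): cv2.imwrite('pics/'+f+'.png',ctrl.grab_frame(n)['img'])
E
python3 - <<'E'
from h import *
import pickle
F={n:ctrl.grab_frame(n) for n in("scene","side","wrist")}
pickle.dump(F,open('f0.pkl','wb'))
for n in F: cv2.imwrite(f'pics/{n}0.png',F[n]['img'])
s=ctrl.state()
np.set_printoptions(suppress=True,precision=3)
print(s)
for n in F: print(n,{k:v for k,v in F[n].items() if k!='img'})
E
```

```text
{'time_s': 0.15, 'qpos': array([ 1.656,  0.041,  0.084, -0.   , -1.615, -0.334]), 'joint_vel': array([ 0.   , -0.001,  0.001,  0.001, -0.002,  0.002]), 'joint_efforts': array([ -0.002, -36.861,  34.769,   6.936,  -0.004,  -0.   ]), 'ee_pos': array([147.619, 581.306, 230.462]), 'ee_rot': array([[ 0.969, -0.246, -0.   ],
       [-0.246, -0.969, -0.001],
       [ 0.   ,  0.001, -1.   ]]), 'force': array([-0.147, -0.475, -0.953]), 'wrist_torque': array([-0.024, -0.023, -0.003]), 'gripper_force': 0.0, 'gripper_width': 1.0006806130936436}
scene {'camera_matrix': array([[434.189,   0.   , 279.262],
       [  0.   , 434.189, 212.774],
       [  0.   ,   0.   ,   1.   ]]), 'R': array([[ 0.755,  0.655, -0.01 ],
       [ 0.469, -0.551, -0.69 ],
       [-0.458,  0.516, -0.724]]), 't': array([-323.449, -199.297, 1563.432])}
side {'camera_matrix': array([[508.497,   0.   , 280.793],
       [  0.   , 508.497, 210.442],
       [  0.   ,   0.   ,   1.   ]]), 'R': array([[ 0.997, -0.082,  0.009],
       [-0.033, -0.494, -0.869],
       [ 0.076,  0.866, -0.495]]), 't': array([-557.655,   87.613, 1292.321])}
wrist {'camera_matrix': array([[313.33 ,   0.   , 283.054],
       [  0.   , 313.33 , 211.571],
       [  0.   ,   0.   ,   1.   ]]), 'mount': array([[   0.002,   -0.963,   -0.27 ,   68.797],
       [   1.   ,    0.001,    0.001,    0.297],
       [  -0.   ,   -0.27 ,    0.963, -144.252],
       [   0.   ,    0.   ,    0.   ,    1.   ]])}
```

View pics/scene0.png

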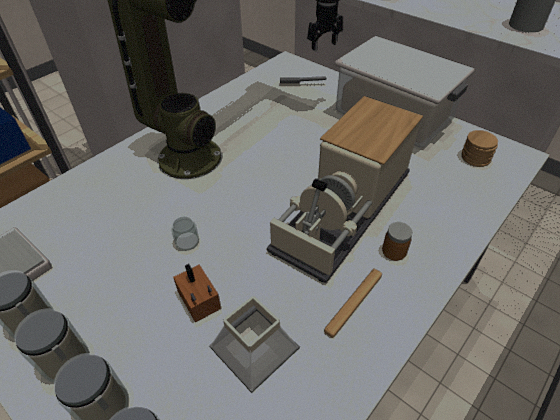

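View pics/side0.png

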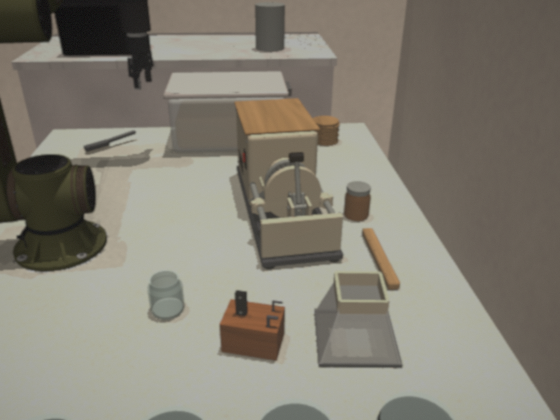

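The scene view shows the mill (discs near 335,195; black grip at 320,184), the block with the gauge (190,272), the empty jar (185,233), jar (397,240), tamper and hopper. In the side view the grip is at (296,157) and the gauge at (241,303). I'll zoom for precise pixels.

Run:
```python
from h import *
import pickle
F=pickle.load(open('f0.pkl','rb'))
def c(n,x,y,w,h,k): 
    return cv2.resize(F[n]['img'][y:y+h,x:x+w],None,fx=k,fy=k,interpolation=cv2.INTER_CUBIC)
a=np.zeros((600,800,3),np.uint8)
def put(i,x,y): a[y:y+i.shape[0],x:x+i.shape[1]]=i
put(c('scene',260,90,160,200,2.5),0,0)   # 400x500
put(c('side',225,90,130,180,2.75),420,0) # 357x495
cv2.imwrite('pics/crop1.png',a)
a=np.zeros((400,800,3),np.uint8)
put(c('scene',165,255,65,70,5.5),0,0); put(c('side',212,282,80,80,5),400,0)
cv2.imwrite('pics/crop2.png',a)
```

```text
(no output)
```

View pics/crop1.png

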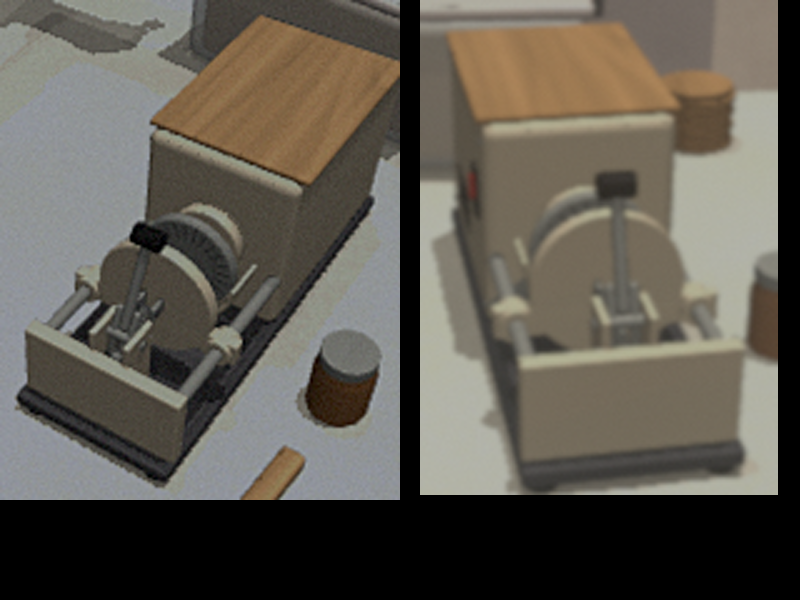

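View pics/crop2.png

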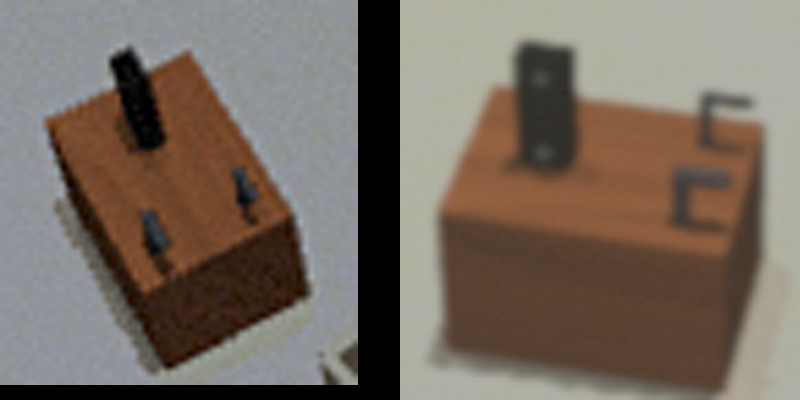

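Crop 1 shows the wood motor top corners, the black grip (crop 149,236 and 616,185), and the head and base plate. Crop 2 shows the block top corners, the upright gauge at the left end and the hex keys at the right. Now I'll triangulate.

```bash
cat >> h.py <<'E'
def P(f): return f['camera_matrix']@np.c_[f['R'],f['t']]
def tri(f1,p1,f2,p2):
    X=cv2.triangulatePoints(P(f1),P(f2),np.array(p1,float).reshape(2,1),np.array(p2,float).reshape(2,1)).ravel()
    X=X[:3]/X[3]; e=[]
    for f,p in((f1,p1),(f2,p2)):
        q=P(f)@np.r_[X,1]; e.append(np.linalg.norm(q[:2]/q[2]-p))
    return X,max(e)
def plane(f,p,z):
    d=f['R'].T@np.linalg.solve(f['camera_matrix'],np.r_[p,1]); c=-f['R'].T@f['t']
    return c+d*(z-c[2])/d[2]
E
python3 - <<'E'
from h import *
import pickle
np.set_printoptions(suppress=True,precision=1)
F=pickle.load(open('f0.pkl','rb'));S,D=F['scene'],F['side']
s1=lambda x,y:(260+x/2.5-.3,90+y/2.5-.3); d1=lambda x,y:(225+(x-420)/2.75-.3,90+y/2.75-.3)
s2=lambda x,y:(165+x/5.5-.4,255+y/5.5-.4); d2=lambda x,y:(212+(x-400)/5-.4,282+y/5-.4)
for n,a,b in [('topFL',s1(152,124),d1(482,121)),('topFR',s1(305,184),d1(679,106)),('topBL',s1(265,15),d1(448,33)),('topBR',s1(400,65),d1(632,24)),
 ('grip',s1(149,236),d1(616,185)),('plateL',s1(27,325),d1(519,357)),('plateR',s1(188,402),d1(742,342)),
 ('bBL',s2(190,52),d2(495,90)),('bFL',s2(47,120),d2(440,212)),('bFR',s2(148,292),d2(725,253)),('bBR',s2(297,213),d2(765,125)),
 ('gtop',s2(123,52),d2(545,45)),('gbot',s2(150,143),d2(545,165)),
 ('jarE',(183.,222.),(165,278)),('key1',s2(152,215),d2(690,175)),('key2',s2(243,173),d2(710,97))]:
  X,e=tri(S,a,D,b); print(n,X,round(e,2))
for n,p,z in(('jarlid',(398,231),92),('jarE',(185,221),82),('hop',(252,325),130)): print(n,plane(S,p,z))
E
```

```text
topFL [480.4 122.3 241.5] 0.07
topFR [670.  139.5 245.5] 0.16
topBL [449.5 402.8 238.3] 0.17
topBR [650.4 380.4 255.1] 1.88
grip [590.6 -27.5 239.1] 0.29
plateL [ 503.2 -121.3  125.5] 0.73
plateR [696.8 -89.6 115.5] 0.08
bBL [ 431.5 -326.    66.6] 0.38
bFL [ 411.4 -397.1   68.5] 0.39
bFR [ 516.1 -426.5   67.6] 0.07
bBR [ 536.8 -355.3   66.8] 0.26
gtop [ 451.4 -372.   126.4] 1.38
gbot [ 452.  -370.5   63.4] 0.7
jarE [ 296.7 -263.4   81.1] 0.99
key1 [ 503.5 -408.    90.8] 0.84
key2 [ 514.9 -364.6   89.4] 0.01
jarlid [778.2  94.4  92. ]
jarE [ 295.5 -255.4   82. ]
hop [ 687.  -387.6  130. ]
```

arm_command:
  slide:
    - [0,0,-12]
    - [0,0,-12]
    - [0,0,-12]
    - [0,0,-12]
    - [0,0,-12]
    - [0,0,-12]
    - [0,0,-12]
    - [0,0,-12]
    - [0,0,-12]
    - [30,-17,0]
    - [43,-25,0]
    - [43,-25,0]
  roll: [1.29,1.29,1.29,1.29,1.29,1.29,1.29,1.29,1.29,0,0,0]

```text
time_s: 1.35
ee_pos: [227.0, 472.1, 338.5]
ee_rot: [[0.107, -0.994, -0.0], [-0.994, -0.107, -0.001], [0.001, 0.0, -1.0]]
force: [1.0, 0.1, 0.7]
gripper_width: 1.0
gripper_force: 0.0
```

arm_command:
  slide:
    - [43,-25,0]
    - [43,-25,0]
    - [43,-25,0]
    - [43,-25,0]
    - [43,-25,0]
    - [43,-25,0]
    - [43,-25,0]
    - [43,-25,0]
    - [43,-25,0]
    - [43,-25,0]
    - [43,-25,0]
    - [43,-25,0]
  roll: [0,0,0,0,0,0,0,0,0,0,0,0]

```text
time_s: 2.55
ee_pos: [580.5, -10.0, 339.1]
ee_rot: [[0.106, -0.994, -0.0], [-0.994, -0.106, 0.0], [-0.0, 0.0, -1.0]]
force: [1.2, 0.5, 0.3]
gripper_width: 1.002
gripper_force: 0.0
```

arm_command:
  slide:
    - [10,-6,0]
    - [0,0,0]
    - [0,0,0]
  roll: [0,0,0]

```text
time_s: 2.85
ee_pos: [586.5, -17.0, 339.1]
ee_rot: [[0.106, -0.994, -0.001], [-0.994, -0.106, -0.0], [-0.0, 0.001, -1.0]]
force: [-1.0, 0.9, -0.4]
gripper_width: 0.996
gripper_force: 0.0
```

```bash
cat >> h.py <<'E'
def wrist(name=None):
    s=ctrl.state(); f=dict(ctrl.grab_frame('wrist')); T=np.eye(4); T[:3,:3]=s['ee_rot']; T[:3,3]=s['ee_pos']
    W=np.linalg.inv(T@f['mount']); f['R']=W[:3,:3]; f['t']=W[:3,3]
    if name: cv2.imwrite(f'pics/{name}.png',f['img'])
    return f
E
python3 - <<'E'
from h import *
import pickle
f=wrist('w1'); pickle.dump(f,open('w1.pkl','wb'))
s=ctrl.state(); print(s['time_s'],s['ee_pos'],s['ee_rot'],s['qpos'])
E
```

```text
2.9 [586.31021685 -16.51648228 339.56952126] [[ 1.06878937e-01 -9.94271994e-01  3.08968163e-04]
 [-9.94272029e-01 -1.06878882e-01  1.90111344e-04]
 [-1.56000213e-04 -3.27517301e-04 -9.99999934e-01]] [ 3.13403517e-01  4.35352951e-02  2.87076817e-01 -8.81917078e-05
 -1.81398532e+00 -2.06341321e-01]
```

View pics/w1.png

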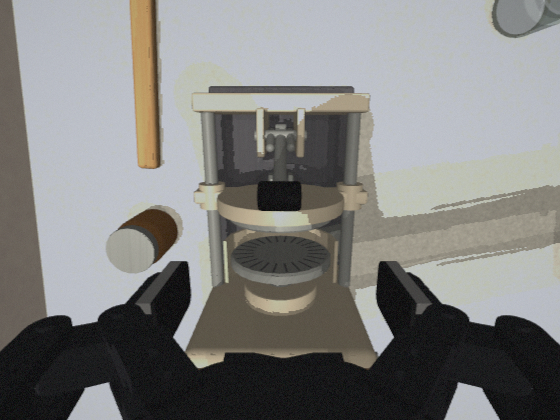

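The wrist view shows the mill square to the image: T-grip at (280,195), rotor disc face ellipse around (280,255), plate edge level at row 103, fingers at the bottom.

Run:
```python
from h import *
import pickle
np.set_printoptions(suppress=True,precision=2)
F=pickle.load(open('f0.pkl','rb'));W=pickle.load(open('w1.pkl','rb'))
def blob(f,x0,y0,x1,y1,th):
    g=f['img'][y0:y1,x0:x1].max(2); m=(g<th).astype(np.uint8)
    n,l,st,c=cv2.connectedComponentsWithStats(m); i=1+st[1:,4].argmax(); return c[i]+[x0,y0],st[i]
w=blob(W,245,170,315,222,60); s=blob(F['scene'],305,172,335,198,50); d=blob(F['side'],283,146,310,167,75)
print(w,s,d)
for n in('scene','side'):
  print(n,tri(W,w[0],F[n],(s if n=='scene' else d)[0]))
print(tri(F['scene'],s[0],F['side'],d[0]), 'plane',plane(W,w[0],238))
# plate edge slope
g=cv2.cvtColor(W['img'],cv2.COLOR_BGR2GRAY).astype(float); g=cv2.GaussianBlur(g,(3,3),0)
xs=np.arange(205,360); sub=np.diff(g[86:120,205:360],axis=0)
for nm,yy in(('min',sub.argmin(0)),('max',sub.argmax(0))): 
  r=yy+86.5; k=np.abs(r-np.median(r))<2; print(nm,np.median(r),k.sum(),np.polyfit(xs[k],r[k],1))
```

```text
(array([279.41, 189.59]), array([   0,    0,   70,   41, 1872], dtype=int32)) (array([322.77, 184.29]), array([  7,   7,  23,  13, 198], dtype=int32)) (array([295.72, 157.22]), array([  6,   7,  15,  11, 131], dtype=int32))
scene (array([598.07, -30.92, 245.79]), np.float64(11.068867573195844))
side (array([590.01, -35.4 , 241.42]), np.float64(1.7845598678931227))
(array([592.18, -14.61, 231.96]), np.float64(0.20343825052860193)) plane [591.36 -34.89 238.  ]
min 110.5 91 [  0.   109.65]
max 92.5 147 [-0.   92.51]
```

Run:
```python
from h import *
import pickle
np.set_printoptions(suppress=True,precision=2)
F=pickle.load(open('f0.pkl','rb'));W=pickle.load(open('w1.pkl','rb'))
def blob(f,x0,y0,x1,y1,th):
    g=f['img'][y0:y1,x0:x1].max(2); m=(g<th).astype(np.uint8)
    n,l,st,c=cv2.connectedComponentsWithStats(m); i=1+st[1:,4].argmax(); return c[i]+[x0,y0],st[i]
w=blob(W,245,170,315,222,28); s=blob(F['scene'],305,172,330,198,28)
print(w,s)
d=(295.7,157.2)
for n,p in(('scene',s[0]),('side',d)): print(n,tri(W,w[0],F[n],p))
print('plane',plane(W,w[0],238),plane(W,(280,103),120))
```

```text
(array([278.65, 195.83]), array([  13,   11,   43,   30, 1075], dtype=int32)) (array([319.19, 184.73]), array([  7,   8,  15,  11, 111], dtype=int32))
scene (array([591.71, -30.04, 240.27]), np.float64(0.42439511054557455))
side (array([590.46, -29.85, 239.04]), np.float64(1.2436008591297043))
plane [591.44 -29.75 238.  ] [ 599.46 -106.98  120.  ]
```

arm_command:
  slide:
    - [14,-3,20]
    - [0,0,35]
    - [0,0,35]
    - [0,0,30]
    - [0,0,0]
  roll: [0,0,0,0,0]
  fingers: 60

```text
time_s: 3.4
ee_pos: [588.8, -29.4, 214.9]
ee_rot: [[0.108, -0.994, -0.007], [-0.994, -0.108, -0.0], [-0.001, 0.007, -1.0]]
force: [0.1, 0.5, -0.5]
gripper_width: 0.701
gripper_force: 0.0
```

arm_command:
  slide:
    - [0,0,0]
    - [0,0,0]
    - [0,0,0]
    - [0,0,0]
    - [0,0,0]
    - [0,0,0]
  roll: [0,0,0,0,0,0]
  fingers: 10
  squeeze: 35

```text
time_s: 4.0
ee_pos: [591.3, -30.5, 222.7]
ee_rot: [[0.107, -0.994, 0.003], [-0.994, -0.107, 0.001], [-0.0, -0.003, -1.0]]
force: [-4.5, 1.9, 5.7]
gripper_width: 0.394
gripper_force: 36.2
```

```bash
python3 -c "
import numpy as np
p=np.pi/2-np.radians(24)+np.linspace(0,1.87,25);y=118*np.cos(p);z=118*np.sin(p)
print([[round(float(-a),1),0,round(float(-b),1)] for a,b in zip(np.diff(y),np.diff(z))])"
```

```text
[[8.5, 0, -3.4], [8.8, 0, -2.7], [9.0, 0, -2.0], [9.1, 0, -1.3], [9.2, 0, -0.6], [9.2, 0, 0.1], [9.2, 0, 0.8], [9.1, 0, 1.5], [8.9, 0, 2.2], [8.7, 0, 2.9], [8.5, 0, 3.6], [8.2, 0, 4.2], [7.8, 0, 4.8], [7.4, 0, 5.4], [7.0, 0, 6.0], [6.5, 0, 6.5], [5.9, 0, 7.0], [5.4, 0, 7.4], [4.8, 0, 7.8], [4.2, 0, 8.2], [3.5, 0, 8.5], [2.8, 0, 8.7], [2.2, 0, 8.9], [1.5, 0, 9.1]]
```

arm_command:
  slide:
    - [8.5,0,-3.4]
    - [8.8,0,-2.7]
    - [9.0,0,-2.0]
    - [9.1,0,-1.3]
    - [9.2,0,-0.6]
    - [9.2,0,0.1]
    - [9.2,0,0.8]
    - [9.1,0,1.5]
    - [8.9,0,2.2]
    - [8.7,0,2.9]
    - [8.5,0,3.6]
    - [8.2,0,4.2]
  roll: [0,0,0,0,0,0,0,0,0,0,0,0]

```text
time_s: 5.2
ee_pos: [602.1, -135.4, 214.7]
ee_rot: [[0.107, -0.994, -0.0], [-0.994, -0.107, 0.003], [-0.003, 0.0, -1.0]]
force: [-5.1, 5.2, 0.0]
gripper_width: 0.394
gripper_force: 34.8
```

arm_command:
  slide:
    - [7.8,0,4.8]
    - [7.4,0,5.4]
    - [7.0,0,6.0]
    - [6.5,0,6.5]
    - [5.9,0,7.0]
    - [5.4,0,7.4]
    - [4.8,0,7.8]
    - [4.2,0,8.2]
    - [3.5,0,8.5]
    - [2.8,0,8.7]
  roll: [0,0,0,0,0,0,0,0,0,0]

```text
time_s: 6.2
ee_pos: [608.2, -192.7, 146.4]
ee_rot: [[0.106, -0.994, 0.001], [-0.994, -0.106, -0.002], [0.002, -0.001, -1.0]]
force: [-6.0, -1.6, 4.6]
gripper_width: 0.396
gripper_force: 38.6
```

arm_command:
  slide:
    - [2.2,0,8.9]
    - [1.5,0,9.1]
    - [0,0,0]
  roll: [0,0,0]

```text
time_s: 6.5
ee_pos: [608.6, -197.1, 127.3]
ee_rot: [[0.105, -0.994, 0.001], [-0.994, -0.105, -0.002], [0.003, -0.0, -1.0]]
force: [-2.7, -4.2, 0.6]
gripper_width: 0.389
gripper_force: 40.3
```

arm_command:
  slide:
    - [0,0,3]
    - [0,0,0]
    - [0,0,0]
  roll: [0,0,0]

```text
time_s: 6.8
ee_pos: [608.6, -197.4, 125.3]
ee_rot: [[0.105, -0.995, 0.001], [-0.994, -0.105, -0.003], [0.003, -0.001, -1.0]]
force: [-3.6, -6.8, 2.1]
gripper_width: 0.393
gripper_force: 40.6
```

arm_command:
  slide:
    - [0,0,3]
    - [0,0,2]
    - [0,0,0]
  roll: [0,0,0]

```text
time_s: 7.1
ee_pos: [608.7, -197.9, 120.7]
ee_rot: [[0.104, -0.995, 0.002], [-0.995, -0.104, -0.004], [0.004, -0.001, -1.0]]
force: [-4.9, -7.6, 2.7]
gripper_width: 0.395
gripper_force: 41.2
```

arm_command:
  slide:
    - [0,0,0]
    - [0,0,0]
    - [0,0,0]
    - [0,0,-40]
    - [0,0,-45]
    - [0,0,-45]
    - [0,0,-45]
    - [-40,0,-40]
    - [-45,0,0]
    - [-45,0,0]
    - [-45,0,0]
    - [0,0,0]
  roll: [0,0,0,0,0,0,0,0,0,0,0,0]
  fingers: 70

```text
time_s: 8.3
ee_pos: [590.4, -21.1, 328.5]
ee_rot: [[0.112, -0.994, 0.001], [-0.994, -0.112, 0.001], [-0.001, -0.001, -1.0]]
force: [0.3, 0.1, 0.7]
gripper_width: 0.823
gripper_force: 0.0
```

Run:
```python
from h import *
import pickle
f=wrist('w2'); pickle.dump(f,open('w2.pkl','wb'))
s=ctrl.state(); print(s['time_s'],s['ee_pos'],s['qpos'])
F={n:ctrl.grab_frame(n) for n in("scene","side")}
pickle.dump(F,open('f2.pkl','wb'))
a=np.zeros((420,800,3),np.uint8); a[:,:480]=f['img'][:,40:520]; a[:400,480:800]=cv2.resize(F['side']['img'][110:270,220:348],None,fx=2.5,fy=2.5); cv2.imwrite('pics/c3.png',a)
```

```text
8.35 [590.55665636 -23.16152822 328.5703866 ] [ 2.99590370e-01  4.83205000e-02  2.71574467e-01 -2.36003799e-04
 -1.79297023e+00 -1.88870393e-01]
```

View pics/c3.png

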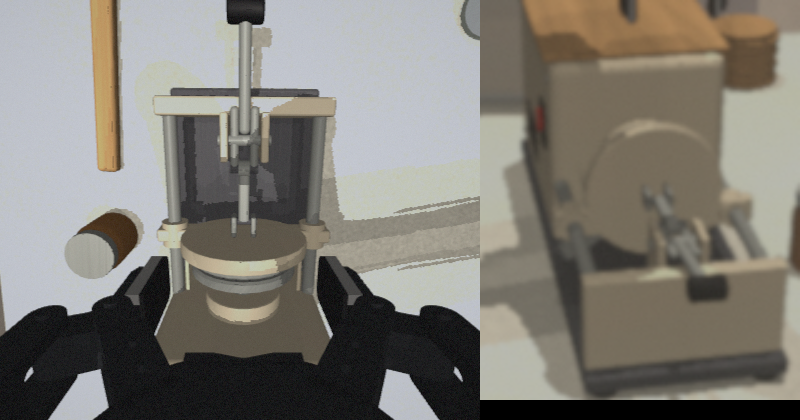

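The lever lies down toward -y (grip in side at about (311,225)), the head is against the rotor; the disc rims meet around row 280 in the wrist view. Check lever height, then view the gap from directly above.

Run:
```python
from h import *
import pickle
np.set_printoptions(suppress=True,precision=2)
F=pickle.load(open('f2.pkl','rb'));W=pickle.load(open('w2.pkl','rb'))
def blob(f,x0,y0,x1,y1,th):
    g=cv2.GaussianBlur(f['img'],(3,3),0)[y0:y1,x0:x1].max(2); m=(g<th).astype(np.uint8)
    n,l,st,c=cv2.connectedComponentsWithStats(m); i=1+st[1:,4].argmax(); return c[i]+[x0,y0],st[i]
d=blob(F['side'],298,212,325,236,60); print(d)
# expected projection of the grip for angles, from open grip (591,-30,239), yaw .107
ym=np.array([-.107,.994,0])
piv=np.array([591,-30,238.])-48*ym-[0,0,108]
for th in(1.7,1.75,1.8,1.85,1.9):
  a=np.pi/2-np.radians(24)+th; X=piv+118*np.cos(a)*ym+[0,0,118*np.sin(a)]
  for n in('scene','side'):
    q=P(F[n])@np.r_[X,1]; print(th,X,n,q[:2]/q[2])
s=P(F['scene'])@np.r_[X,1]; s=(s[:2]/s[2]).astype(int)
b=blob(F['scene'],s[0]-14,s[1]-14,s[0]+14,s[1]+14,35);print(b)
print(tri(F['scene'],b[0],F['side'],d[0]))
```

```text
(array([310.2 , 225.24]), array([  6,  10,  14,   8, 102], dtype=int32))
1.7 [ 608.24 -190.12  163.71] scene [283.18 244.32]
1.7 [ 608.24 -190.12  163.71] side [311.31 219.36]
1.75 [ 608.4  -191.65  158.01] scene [282.83 246.19]
1.75 [ 608.4  -191.65  158.01] side [311.38 221.99]
1.8 [ 608.54 -192.9   152.25] scene [282.56 248.  ]
1.8 [ 608.54 -192.9   152.25] side [311.42 224.58]
1.85 [ 608.64 -193.86  146.43] scene [282.35 249.73]
1.85 [ 608.64 -193.86  146.43] side [311.42 227.11]
1.9 [ 608.71 -194.53  140.57] scene [282.21 251.38]
1.9 [ 608.71 -194.53  140.57] side [311.39 229.58]
(array([282.73, 247.88]), array([  3,   5,  20,  14, 142], dtype=int32))
(array([ 606.52, -189.99,  148.75]), np.float64(0.10024992887984685))
```

arm_command:
  slide:
    - [-45,0,0]
    - [-45,0,0]
    - [-45,0,10]
    - [-20,0,20]
    - [0,0,0]
    - [0,0,0]
  roll: [0,0,0,0,0,0]

```text
time_s: 9.05
ee_pos: [574.4, 127.1, 298.0]
ee_rot: [[0.105, -0.994, -0.001], [-0.994, -0.105, -0.001], [0.001, 0.001, -1.0]]
force: [-1.4, 0.3, 0.6]
gripper_width: 0.82
gripper_force: 0.0
```

Run:
```python
from h import *
import pickle
f=wrist(); pickle.dump(f,open('w3.pkl','wb'))
s=ctrl.state(); print(s['time_s'],s['ee_pos'])
cv2.imwrite('pics/w3.png',cv2.resize(f['img'][30:230,150:410],None,fx=3,fy=3,interpolation=cv2.INTER_CUBIC))
```

```text
9.1 [574.72568965 126.70997503 298.86782343]
```

View pics/w3.png

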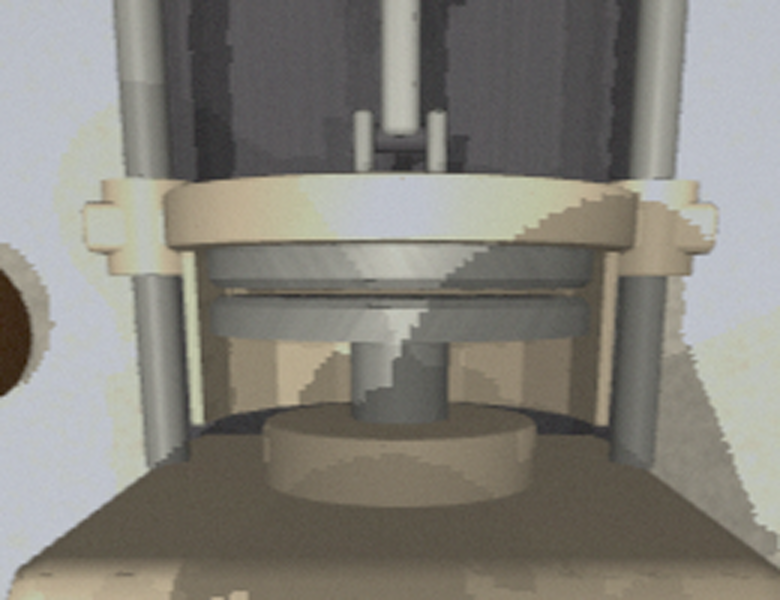

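The lever is down at about 1.81 rad. The disc gap is a dark line near crop row 297, columns 215–590 (image row ~129, centred at column ~283).

Run:
```python
from h import *
import pickle
np.set_printoptions(suppress=True,precision=1,linewidth=150)
F=pickle.load(open('f0.pkl','rb'));f=pickle.load(open('w3.pkl','rb'))
g=cv2.cvtColor(f['img'],cv2.COLOR_BGR2GRAY).astype(float)
for a,b in((245,260),(268,280),(285,297),(305,320)): print(a,[f"{r}:{v:.0f}" for r,v in zip(range(112,146),g[112:146,a:b].mean(1))])
m=(g[116:142,:]).mean(0)
for p in((283,128),(283,129),(283,130)): print(p,plane(f,p,189))
print(plane(f,(222,129),189)-plane(f,(345,129),189))
for n in('side','scene'):
  q=P(F[n])@[591,-30,238.5,1]; print(n,q[:2]/q[2])
# x-extent of disc rims: columns edges row 127,132 
for r in(114,122,134,138): 
  d=np.diff(cv2.GaussianBlur(g,(3,3),0)[r]); print(r,[(c,int(d[c])) for c in range(205,365) if abs(d[c])>12])
```

```text
245 ['112:135', '113:139', '114:138', '115:138', '116:139', '117:140', '118:140', '119:140', '120:140', '121:141', '122:135', '123:111', '124:110', '125:110', '126:98', '127:109', '128:56', '129:83', '130:112', '131:114', '132:120', '133:133', '134:135', '135:135', '136:135', '137:136', '138:136', '139:137', '140:137', '141:138', '142:138', '143:144', '144:158', '145:165']
268 ['112:174', '113:178', '114:179', '115:180', '116:179', '117:179', '118:178', '119:178', '120:176', '121:174', '122:161', '123:111', '124:119', '125:120', '126:116', '127:118', '128:66', '129:86', '130:120', '131:119', '132:104', '133:159', '134:162', '135:162', '136:162', '137:163', '138:163', '139:163', '140:161', '141:161', '142:160', '143:160', '144:133', '145:130']
285 ['112:173', '113:180', '114:180', '115:179', '116:178', '117:178', '118:177', '119:176', '120:177', '121:176', '122:164', '123:126', '124:124', '125:124', '126:113', '127:118', '128:67', '129:75', '130:117', '131:118', '132:119', '133:157', '134:145', '135:144', '136:144', '137:144', '138:139', '139:128', '140:127', '141:126', '142:126', '14
[... 485 characters left out ...]
 189. ]
[95.6 10.3  0. ]
side [296.1 157.4]
scene [318.9 185.1]
114 [(207, -14), (210, 12), (213, -25), (214, -33), (215, -14), (307, -12), (351, 16), (352, 13)]
122 [(209, 23), (210, 40), (211, 27), (213, -22), (214, -38), (215, -29), (297, -14), (298, -17), (350, 25), (351, 24), (354, -19), (355, -27), (356, -12)]
134 [(207, -13), (208, -14), (210, 37), (211, 43), (212, 21), (214, -29), (215, -42), (216, -23), (288, -18), (289, -19), (349, 21), (350, 25), (351, 12), (353, -20), (354, -30), (355, -19)]
138 [(207, -12), (208, -14), (210, 28), (211, 45), (212, 28), (214, -22), (215, -37), (216, -28), (285, -13), (288, -13), (289, -20), (349, 25), (350, 25), (353, -24), (354, -34), (355, -15)]
```

arm_command:
  slide:
    - [46,0,0]
    - [46,0,0]
    - [46,0,0]
    - [46,0,0]
    - [46,0,0]
    - [46,0,0]
    - [44,1,0]
    - [0,0,45]
    - [0,0,45]
    - [0,0,40]
    - [0,0,0]
  roll: [0,0,0,0,0,0,0,0,0,0,0]
  fingers: 0

```text
time_s: 10.2
ee_pos: [604.1, -191.4, 162.0]
ee_rot: [[0.103, -0.995, -0.01], [-0.995, -0.103, 0.002], [-0.003, 0.009, -1.0]]
force: [-0.5, -0.5, -0.4]
gripper_width: -0.006
gripper_force: 0.0
```

arm_command:
  slide:
    - [0,0,3]
    - [0,0,3]
    - [0,0,3]
    - [0,0,3]
    - [0,0,0]
  roll: [0,0,0,0,0]

```text
time_s: 10.7
ee_pos: [608.0, -190.3, 158.5]
ee_rot: [[0.106, -0.994, 0.003], [-0.994, -0.106, -0.001], [0.001, -0.003, -1.0]]
force: [-0.2, 0.3, 4.6]
gripper_width: 0.001
gripper_force: 2.5
```

arm_command:
  slide:
    - [0,0,3]
    - [0,0,2]
    - [0,0,0]
  roll: [0,0,0]

```text
time_s: 11.0
ee_pos: [608.2, -190.5, 158.0]
ee_rot: [[0.107, -0.994, 0.007], [-0.994, -0.107, -0.003], [0.003, -0.006, -1.0]]
force: [-8.3, 6.7, 21.7]
gripper_width: 0.004
gripper_force: 10.3
```

arm_command:
  slide:
    - [0,0,-30]
    - [0,0,-20]
    - [0,0,-20]
    - [0,0,-20]
    - [0,0,-20]
    - [0,0,-20]
    - [0,0,-10]
    - [0,0,0]
    - [0,0,0]
    - [-20,43,0]
    - [-20,43,0]
    - [-20,43,0]
  roll: [0,-1.42,-1.42,-1.42,-1.42,-1.42,-1.42,-1.42,-1.42,0,0,0]
  fingers: 60

```text
time_s: 12.2
ee_pos: [513.4, -298.7, 291.6]
ee_rot: [[0.963, -0.27, 0.001], [-0.27, -0.963, -0.0], [0.001, 0.0, -1.0]]
force: [0.3, -1.2, 0.1]
gripper_width: 0.701
gripper_force: 0.0
```

arm_command:
  slide:
    - [-21,43,0]
    - [-21,43,0]
    - [0,0,0]
    - [0,0,0]
  roll: [0,0,0,0]

```text
time_s: 12.6
ee_pos: [449.9, -370.2, 291.7]
ee_rot: [[0.962, -0.274, 0.001], [-0.274, -0.962, -0.0], [0.001, 0.0, -1.0]]
force: [0.1, 1.3, -0.9]
gripper_width: 0.701
gripper_force: 0.0
```

Run:
```python
from h import *
import pickle
f=wrist('w4'); pickle.dump(f,open('w4.pkl','wb'))
s=ctrl.state(); print(s['time_s'],s['ee_pos'],s['ee_rot'])
```

```text
12.65 [ 450.65456194 -369.36470033  291.42040443] [[ 9.62314941e-01 -2.71936368e-01  7.51760036e-04]
 [-2.71936407e-01 -9.62315223e-01 -5.27089857e-05]
 [ 7.37763616e-04 -1.53708278e-04 -9.99999716e-01]]
```

View pics/w4.png

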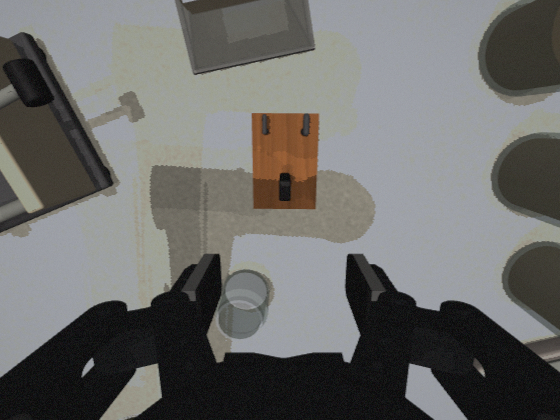

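Gauge handle at (285,187) on the block (253–319, 113–208), edges aligned with the image; hopper at top, empty jar at (243,300), keys at the far end.

Run:
```python
from h import *
import pickle
np.set_printoptions(suppress=True,precision=2)
F=pickle.load(open('f0.pkl','rb'));f=pickle.load(open('w4.pkl','rb'))
m=(f['img'][165:207,270:300].max(2)<45).astype(np.uint8)
n,l,st,c=cv2.connectedComponentsWithStats(m);i=1+st[1:,4].argmax();print(c[i]+[270,165],st[i])
print(cv2.fitLine(np.argwhere(l==i)[:,::-1].astype(np.float32),cv2.DIST_L2,0,.01,.01).ravel())
t=ctrl.state()
for p,z in(((285,200),122),((285,190),122),((285,187),100)):
  X=plane(f,p,z);print(p,z,X,t['ee_rot'].T@(X-t['ee_pos']))
print(tri(f,(285,172.5),F['side'],(240.9,315)))  # handle bottom
# height by triangulating the handle's top: far/lower edge mid in wrist vs side top
print(tri(f,(285,200),F['side'],(240.6,290.8)))
# block edges
g=cv2.GaussianBlur(cv2.cvtColor(f['img'],cv2.COLOR_BGR2GRAY),(3,3),0).astype(float)
for a,b in((245,262),(312,328)):
  d=np.abs(np.diff(g[120:160,a:b],axis=1)).argmax(1)+a+.5; print(np.polyfit(range(120,160),d,1))
```

```text
[284.49 187.04] [  9   8  12  28 269]
[ 0.03 -1.   14.49 22.04]
(285, 200) 122 [ 442.79 -370.79  122.  ] [ -7.31   3.54 169.41]
(285, 190) 122 [ 452.89 -373.63  122.  ] [  3.18   3.52 169.42]
(285, 187) 100 [ 451.68 -373.44  100.  ] [  1.95   3.67 191.42]
(array([ 454.63, -375.82,   67.59]), np.float64(6.412417131125448))
(array([ 450.43, -372.35,  124.77]), np.float64(6.841244261614853))
[  0.02 249.43]
[ -0.04 323.19]
```

arm_command:
  slide:
    - [2.5,2.8,30]
    - [0,0,40]
    - [0,0,40]
    - [0,0,40]
    - [0,0,30]
    - [0,0,18]
    - [0,0,10]
    - [0,0,0]
    - [0,0,0]
  roll: [0,0,0,0,0,0,0,0,0]
  fingers: 40

```text
time_s: 13.55
ee_pos: [453.2, -372.7, 84.4]
ee_rot: [[0.963, -0.271, 0.001], [-0.271, -0.963, -0.001], [0.001, 0.001, -1.0]]
force: [0.2, 0.2, 0.4]
gripper_width: 0.464
gripper_force: 0.0
```

arm_command:
  slide:
    - [0,0,0]
    - [0,0,0]
    - [0,0,0]
    - [0,0,0]
    - [0,0,0]
    - [0,0,0]
  roll: [0,0,0,0,0,0]
  fingers: 2
  squeeze: 50

```text
time_s: 14.15
ee_pos: [452.8, -373.1, 84.5]
ee_rot: [[0.962, -0.271, 0.002], [-0.271, -0.962, -0.001], [0.002, 0.001, -1.0]]
force: [0.5, 2.2, 4.5]
gripper_width: 0.134
gripper_force: 50.1
```

arm_command:
  slide:
    - [0,0,-15]
    - [0,0,-35]
    - [0,0,-45]
    - [0,0,-45]
    - [0,0,-45]
    - [0,0,-45]
    - [0,0,0]
    - [0,0,0]
    - [0,0,0]
    - [17,-42,0]
    - [17,-42,0]
    - [17,-42,0]
  roll: [0,0,0,0,0,0,-1.22,-1.21,-1.21,0,0,0]

```text
time_s: 15.35
ee_pos: [489.1, -241.0, 313.4]
ee_rot: [[0.995, 0.105, -0.001], [0.105, -0.995, 0.0], [-0.001, -0.0, -1.0]]
force: [-0.3, 0.3, -1.2]
gripper_width: 0.137
gripper_force: 49.5
```

arm_command:
  slide:
    - [17,-42,0]
    - [17,-42,0]
    - [17,-42,0]
    - [18,-42,0]
    - [18,-42,0]
    - [18,-42,0]
    - [34,-40,0]
    - [0,0,0]
    - [0,0,0]
    - [0,0,0]
  roll: [0,0,0,0,0,0,0,0,0,0]

```text
time_s: 16.35
ee_pos: [595.2, 60.2, 313.7]
ee_rot: [[0.994, 0.105, 0.0], [0.105, -0.994, -0.0], [0.0, 0.0, -1.0]]
force: [-0.7, -0.7, 0.1]
gripper_width: 0.136
gripper_force: 49.5
```

Run:
```python
from h import *
import pickle
f=wrist('w5'); pickle.dump(f,open('w5.pkl','wb'))
s=ctrl.state(); print(s['time_s'],s['ee_pos'],s['ee_rot'],s['qpos'],s['force'])
i=f['img']
cv2.imwrite('pics/w5c.png',cv2.resize(i[60:260,160:420],None,fx=3,fy=3,interpolation=cv2.INTER_CUBIC))
```

```text
16.4 [595.11057846  59.87980052 314.04607322] [[ 9.94481986e-01  1.04903016e-01  9.68308997e-04]
 [ 1.04903207e-01 -9.94482426e-01 -1.48284996e-04]
 [ 9.47410737e-04  2.49045476e-04 -9.99999520e-01]] [ 4.35364024e-01  5.95469746e-02  2.56035637e-01  5.53387907e-04
 -1.76646952e+00  1.24063662e+00] [-0.16591212 -0.88678262  0.00795286]
```

View pics/w5c.png

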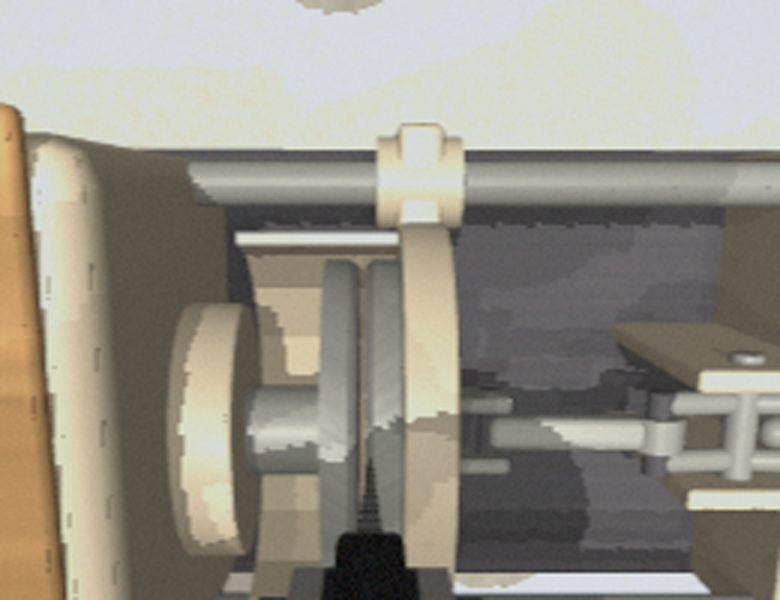

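The view shows the blade (tip at crop (371,455)) above the rims, and the disc gap as a vertical line at about crop column 362, slightly left. I'll measure the profile.

Run:
```python
from h import *
import pickle
np.set_printoptions(suppress=True,precision=2)
f=pickle.load(open('w5.pkl','rb'))
g=cv2.cvtColor(f['img'],cv2.COLOR_BGR2GRAY).astype(float)
for a,b in((152,160),(165,172),(178,186),(190,196),(200,206),(216,222),(226,232)): print(a,[f"{r}:{v:.0f}" for r,v in zip(range(264,300),g[a:b,264:300].mean(0))])
R=ctrl.state()['ee_rot'];p=ctrl.state()['ee_pos']
for c in(279,280,281,282,283,284): print(c,(R.T@(plane(f,(c,200),189)-p)), (R.T@(plane(f,(c,215),240)-p))[:2])
```

```text
152 ['264:152', '265:154', '266:150', '267:134', '268:121', '269:121', '270:119', '271:119', '272:120', '273:118', '274:118', '275:116', '276:108', '277:98', '278:88', '279:86', '280:102', '281:108', '282:106', '283:104', '284:113', '285:123', '286:123', '287:123', '288:124', '289:123', '290:122', '291:120', '292:117', '293:104', '294:138', '295:186', '296:194', '297:192', '298:193', '299:192']
165 ['264:175', '265:175', '266:161', '267:140', '268:136', '269:137', '270:136', '271:135', '272:135', '273:135', '274:134', '275:129', '276:118', '277:111', '278:94', '279:78', '280:105', '281:113', '282:114', '283:118', '284:127', '285:139', '286:138', '287:137', '288:137', '289:136', '290:136', '291:136', '292:136', '293:121', '294:131', '295:178', '296:200', '297:206', '298:206', '299:205']
178 ['264:190', '265:182', '266:165', '267:148', '268:147', '269:146', '270:145', '271:144', '272:144', '273:144', '274:142', '275:133', '276:121', '277:117', '278:100', '279:82', '280:112', '281:122', '282:118', '283:127', '284:139', '285:152', '286:152', '287:152', '288:151', '289:152', '290:152', '2
[... 1225 characters left out ...]
, '294:119', '295:146', '296:164', '297:166', '298:166', '299:165']
226 ['264:158', '265:152', '266:133', '267:117', '268:117', '269:118', '270:117', '271:118', '272:117', '273:118', '274:119', '275:112', '276:100', '277:97', '278:83', '279:75', '280:78', '281:60', '282:56', '283:57', '284:56', '285:63', '286:98', '287:119', '288:119', '289:120', '290:120', '291:120', '292:120', '293:110', '294:114', '295:146', '296:160', '297:162', '298:161', '299:162']
279 [  3.75  -3.27 125.05] [ 4.92 -2.66]
280 [  3.75  -2.39 125.05] [ 4.92 -1.93]
281 [  3.76  -1.5  125.05] [ 4.93 -1.21]
282 [  3.76  -0.62 125.05] [ 4.93 -0.48]
283 [  3.76   0.26 125.05] [4.93 0.24]
284 [  3.76   1.14 125.05] [4.93 0.97]
```

arm_command:
  slide:
    - [-13.5,-2.8,10]
    - [0,0,15]
    - [0,0,12]
    - [0,0,3]
    - [0,0,0]
    - [0,0,0]
    - [0,0,0]
  roll: [0,0,0,0,0,0,0]

```text
time_s: 17.1
ee_pos: [582.0, 62.2, 273.9]
ee_rot: [[0.994, 0.106, 0.001], [0.106, -0.994, 0.0], [0.001, 0.0, -1.0]]
force: [0.7, -0.3, -0.7]
gripper_width: 0.131
gripper_force: 49.5
```

Run:
```python
from h import *
np.set_printoptions(suppress=True,precision=3)
f=wrist('w6'); s=ctrl.state(); print(s['time_s'],s['ee_pos'],s['ee_rot'],s['force'],s['wrist_torque'])
g=cv2.cvtColor(f['img'],cv2.COLOR_BGR2GRAY).astype(float)
for a in(150,165,180,190,200,206,212,218,224,230,236): print(a,[f"{r}:{v:.0f}" for r,v in zip(range(270,298),g[a:a+4,270:298].mean(0))])
R=s['ee_rot'];p=s['ee_pos']
for c in(280,283,286): print(c,(R.T@(plane(f,(c,180),189)-p)), (R.T@(plane(f,(c,215),200)-p))[:2])
```

```text
17.15 [581.932  62.261 273.707] [[ 0.994  0.106  0.001]
 [ 0.106 -0.994  0.   ]
 [ 0.001  0.    -1.   ]] [-0.53   0.36  -0.187] [ 0.024 -0.007  0.001]
150 ['270:138', '271:139', '272:137', '273:137', '274:138', '275:137', '276:135', '277:136', '278:136', '279:128', '280:117', '281:116', '282:116', '283:120', '284:116', '285:108', '286:118', '287:124', '288:129', '289:142', '290:147', '291:146', '292:146', '293:147', '294:145', '295:145', '296:144', '297:144']
165 ['270:149', '271:150', '272:149', '273:150', '274:150', '275:150', '276:149', '277:150', '278:144', '279:130', '280:122', '281:116', '282:109', '283:124', '284:121', '285:108', '286:124', '287:129', '288:132', '289:143', '290:152', '291:153', '292:153', '293:154', '294:153', '295:156', '296:160', '297:160']
180 ['270:166', '271:167', '272:168', '273:166', '274:164', '275:165', '276:164', '277:162', '278:154', '279:136', '280:126', '281:117', '282:112', '283:130', '284:124', '285:110', '286:131', '287:137', '288:142', '289:159', '290:171', '291:168', '292:168', '293:167', '294:166', '295:166', '296:165', '297:164']
190 ['270:
[... 1865 characters left out ...]
2', '272:124', '273:124', '274:125', '275:126', '276:124', '277:126', '278:120', '279:104', '280:74', '281:57', '282:56', '283:57', '284:58', '285:59', '286:80', '287:104', '288:113', '289:121', '290:124', '291:125', '292:126', '293:126', '294:128', '295:126', '296:127', '297:128']
236 ['270:121', '271:124', '272:113', '273:92', '274:72', '275:62', '276:63', '277:64', '278:58', '279:46', '280:36', '281:35', '282:35', '283:36', '284:38', '285:32', '286:36', '287:46', '288:56', '289:58', '290:62', '291:66', '292:72', '293:100', '294:118', '295:124', '296:124', '297:124']
280 [28.612 -1.601 84.731] [ 4.897 -1.531]
283 [28.615  0.615 84.731] [4.9   0.645]
286 [28.618  2.831 84.731] [4.903 2.821]
```

The blade (center col 283.3) sits within 0.3 mm of mid-gap (283.7). Lowering.

arm_command:
  slide:
    - [0,0.3,4]
    - [0,0,4]
    - [0,0,4]
    - [0,0,4]
    - [0,0,4]
    - [0,0,3]
    - [0,0,0]
  roll: [0,0,0,0,0,0,0]

```text
time_s: 17.85
ee_pos: [581.5, 62.0, 249.4]
ee_rot: [[0.994, 0.106, -0.001], [0.106, -0.994, -0.0], [-0.001, 0.0, -1.0]]
force: [-0.8, 0.2, -0.6]
gripper_width: 0.134
gripper_force: 49.5
```

arm_command:
  slide:
    - [0,0,2]
    - [0,0,2]
    - [0,0,2]
    - [0,0,2]
    - [0,0,0]
    - [0,0,0]
  roll: [0,0,0,0,0,0]

```text
time_s: 18.45
ee_pos: [581.7, 62.0, 242.0]
ee_rot: [[0.994, 0.106, -0.0], [0.106, -0.994, -0.0], [-0.0, 0.0, -1.0]]
force: [-0.3, 0.2, -0.0]
gripper_width: 0.135
gripper_force: 49.6
```

arm_command:
  slide:
    - [0,0,1]
    - [0,0,1]
    - [0,0,1]
    - [0,0,0]
    - [0,0,0]
  roll: [0,0,0,0,0]

```text
time_s: 18.95
ee_pos: [581.7, 61.9, 238.9]
ee_rot: [[0.994, 0.106, -0.0], [0.106, -0.994, -0.0], [-0.0, 0.0, -1.0]]
force: [0.3, -1.3, -1.2]
gripper_width: 0.135
gripper_force: 49.5
```

arm_command:
  slide:
    - [0,0,1]
    - [0,0,1]
    - [0,0,0]
    - [0,0,0]
  roll: [0,0,0,0]

```text
time_s: 19.35
ee_pos: [581.7, 61.9, 237.0]
ee_rot: [[0.994, 0.106, -0.0], [0.106, -0.994, -0.0], [-0.0, 0.0, -1.0]]
force: [1.4, -2.3, -1.5]
gripper_width: 0.135
gripper_force: 49.5
```

arm_command:
  slide:
    - [0,0,1]
    - [0,0,0]
    - [0,0,0]
  roll: [0,0,0]

```text
time_s: 19.65
ee_pos: [581.8, 61.9, 236.1]
ee_rot: [[0.994, 0.106, 0.0], [0.106, -0.994, -0.0], [0.0, 0.0, -1.0]]
force: [1.0, -0.9, -1.0]
gripper_width: 0.131
gripper_force: 49.6
```

arm_command:
  slide:
    - [0,0,1]
    - [0,0,0]
    - [0,0,0]
  roll: [0,0,0]

```text
time_s: 19.95
ee_pos: [581.7, 61.9, 235.1]
ee_rot: [[0.994, 0.106, 0.0], [0.106, -0.994, -0.0], [-0.0, 0.0, -1.0]]
force: [0.6, -2.1, -0.3]
gripper_width: 0.131
gripper_force: 49.6
```

arm_command:
  slide:
    - [0,0.2,1]
    - [0,0,0]
    - [0,0,0]
  roll: [0,0,0]

```text
time_s: 20.25
ee_pos: [581.8, 61.8, 234.0]
ee_rot: [[0.994, 0.106, -0.0], [0.106, -0.994, -0.0], [-0.0, 0.0, -1.0]]
force: [1.0, -2.5, 0.2]
gripper_width: 0.133
gripper_force: 49.8
```

arm_command:
  slide:
    - [0,0,1]
    - [0,0,0]
    - [0,0,0]
  roll: [0,0,0]

```text
time_s: 20.55
ee_pos: [581.8, 61.8, 233.3]
ee_rot: [[0.994, 0.106, 0.0], [0.106, -0.994, -0.0], [0.0, 0.0, -1.0]]
force: [-0.2, -1.5, 1.7]
gripper_width: 0.133
gripper_force: 50.0
```

arm_command:
  slide:
    - [0,0,1]
    - [0,0,0]
    - [0,0,0]
  roll: [0,0,0]

```text
time_s: 20.85
ee_pos: [581.9, 61.8, 232.5]
ee_rot: [[0.994, 0.106, 0.001], [0.106, -0.994, 0.0], [0.001, 0.0, -1.0]]
force: [-0.1, -1.1, 5.1]
gripper_width: 0.132
gripper_force: 50.3
```

arm_command:
  slide:
    - [0,0.1,0]
    - [0,0,0]
    - [0,0,0]
    - [0,0,0]
  roll: [0,0,0,0]

```text
time_s: 21.25
ee_pos: [581.9, 61.8, 232.4]
ee_rot: [[0.994, 0.106, 0.001], [0.106, -0.994, 0.0], [0.001, -0.0, -1.0]]
force: [0.2, -0.1, 5.7]
gripper_width: 0.131
gripper_force: 50.4
```

arm_command:
  slide:
    - [0,0,0]
    - [0,0,0]
  roll: [0,0]

```text
time_s: 21.45
ee_pos: [581.9, 61.8, 232.4]
ee_rot: [[0.994, 0.106, 0.001], [0.106, -0.994, 0.0], [0.001, -0.0, -1.0]]
force: [0.9, -0.2, 4.6]
gripper_width: 0.131
gripper_force: 50.4
```

arm_command:
  slide:
    - [0,0,0]
    - [0,0,0]
  roll: [0,0]

```text
time_s: 21.65
ee_pos: [581.9, 61.8, 232.4]
ee_rot: [[0.994, 0.106, 0.001], [0.106, -0.994, 0.0], [0.001, -0.0, -1.0]]
force: [-0.2, -0.4, 5.7]
gripper_width: 0.134
gripper_force: 50.4
```

Run:
```python
from h import *
np.set_printoptions(suppress=True,precision=3)
for i in range(4):
  F=ctrl.grab_frame('side'); s=ctrl.state(); print(s['ee_pos'],s['force'],s['gripper_force'])
d=F['img']; S=ctrl.grab_frame('scene')['img']
import pickle
o=pickle.load(open('f0.pkl','rb'))
# lever still down: grip blob in side
g=cv2.GaussianBlur(d,(3,3),0)[212:236,298:325].max(2); n,l,st,c=cv2.connectedComponentsWithStats((g<60).astype(np.uint8)); print(c[1:]+[298,212],st[1:,4])
for n,(a,b,x,y) in dict(jar=(380,218,415,262),jarE=(168,212,202,252),hop=(205,292,302,390),tam=(322,266,385,338)).items():
  print(n,cv2.absdiff(S,o['scene']['img'])[b:y,a:x].mean())
```

```text
[581.895  61.787 232.373] [ 0.963 -0.778  5.19 ] 50.42110204696655
[581.911  61.765 232.36 ] [ 0.049 -0.192  5.15 ] 50.42034029960632
[581.914  61.806 232.391] [0.104 0.355 4.743] 50.420780181884766
[581.91   61.768 232.387] [ 0.543 -1.362  5.014] 50.421048402786255
[[310.425 226.283]] [106]
jar 5.109090909090909
jarE 4.891666666666667
hop 4.893540921523249
tam 5.216343327454439
```

The push is a steady 5 N or so with almost no side load. The lever is still down, and the bystanders are unmoved (image differences at noise level). Handing in.

```bash
python3 -c "
from workcell import ctrl
print(ctrl.hand_in())"
```

```text
the job is handed in; nothing more can be done
None
```

I handed the job in with the lever fully down on its stop and the gauge held still about 31 mm into the gap at a steady 5 N push; the jars, hopper and tamper had not moved in the last image check, but the hand-in returned no verdict.

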